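# Lock the carry handle into the tray tower's taper socket

### The arm

A 6-joint arm with a two-finger parallel gripper is mounted at the origin on the work surface. World frame = base frame: x ahead of the robot, y to its left, z up, the work surface at z = 0. Lengths are in mm, angles in rad, forces in N, time in s.
With the tool pointing down it reaches from about 225 to 875 mm from the base axis. Payload 3.4 kg.
Tool frame: the origin (TCP) lies midway between the tips of the shut fingers; the grasp point (between the pads) lies 19 mm behind it; z points along the fingers, x is the direction in which the jaws open and shut, and the axes are right-handed (so a half turn about z gives the same grasp; the last joint's range is limited). The gripper opens to 85 mm and grips with 20 to 120 N. Pads are 22 mm wide; open, the fingers measure 114 mm over their backs; the gripper's body (76 mm by 85 mm) begins 54 mm behind the grasp point. The pads swing forward as they close: fully open they stand 13 mm farther back than shut.
Start: joints at [-1.228, 0.276, 1.505, -0, 1.361, -0.121], TCP at [257.231, -514.291, 231.328] pointing down, gripper open.
Joint ranges: [-2.89, 2.89], [-0.75, 2.08], [0.22, 2.7], [-1.18, 4.32], [0.11, 2.71], [-2.7, 2.7]. Speed limits (rad/s): [2.57, 2.57, 3.14, 3.14, 3.14, 3.14].

### API

Orientations are given as a unit quaternion [w, x, y, z].
In Python, from cell import * gives the robot as it stands.
- The arm moves only by the shell command python3 -m crank 'ROWS' [OPENING] [FORCE]. ROWS is a JSON object of lists of equal length, an entry for each row: "slide": the shift along the tool's x, y, z in units of 100 mm (1.0 is 100 mm), a list of three; "angular": the turn, a rotation vector about the tool's x, y, z in units of 2 pi rad (1.0 is 2 pi rad), a list of three. A call has 1 to 10 rows; each row is the pose to reach, as a shift and turn from the pose commanded when the call began, along the tool's axes at that moment, turning the shorter way round; what a row does not reach only later rows make up. A row lasts 1/8 s, in which the tool goes at most 62.5 mm and 10.7 degrees, less where a joint would pass 70% of its speed; a pose out of reach is approached as far as the arm can. A call with a number of a shift or a turn outside -1 to 1 is refused whole. A call with a gripper value outside its range is refused whole. OPENING is the opening, from 0 (shut) to 1 (fully open), set as the call begins (- or left out, the last holds). The fingers move at their own pace and stop on an object; FORCE is the grip in N (left out, the last holds). Time passes only in rows, so rows that repeat a pose let the fingers close. It gives the time, the measured TCP pose, the force and the opening at its end, in the units of the state.
- sense(): the state, without advancing time (a new reading comes with each control period).
- grab_frame(name): name is "scene" or "top" or "wrist"; returns (picture, depth): 480x640x3 uint8, blue, green, red; 480x640 float32, mm along the optical axis (not along the pixel's ray), 0 where there is no reading.
- camera_params(name): a dict with "mtx" (3x3 intrinsics, pixels), "k1" (the pictures are not rectified: a ray, as slopes to the right and down, at radius r is drawn at 1 + k1 r^2 times it, then the intrinsics apply), "R" (3x3) and "t" (3): a world point X has camera coordinates R X + t. Camera axes: x right, y down, z forward; pixel columns grow to the right and rows downward; lengths in mm; the calibration is good to about 2 mm. A picture is of the moment at which its call begins: read the wrist's pose just before it. camera_params takes no time and is no camera call; for the wrist camera it gives the pose at the moment of the call.
- finish_job(): hands the job in, once; it reports no verdict.
The state is a dict: "time_s": time; "joints": joint angles; "qvel": joint speeds; "joint_torque": joint torques, N m; "eef_pos": TCP position; "ee_rot": TCP orientation; "force": force on the tool from outside, world axes, zero at the start; "ft_torque": the same for the moment, N m; "gripper_width": finger opening in mm.
Only numpy, scipy, OpenCV 4.12 (cv2) and the standard library are available. Lean on these libraries where they do the work, as an engineer would, in place of code of your own. Each camera call takes 0.05 s, during which the arm holds its last target.

### The job

Take the red carry handle out of the white draining stand, set its tapered foot upright into the round socket on top of the red tray tower and let go of it. Then close the fingers and tap the handle's cap firmly straight down, as often as needed, until it goes no deeper and feels solid, but without hammering so hard that the socket cracks; leave it locked there and keep the other toiletries as they are.

Things in the scene. Friction and masses are not known exactly. Their poses are not given: they have to be found in the camera images.
- handle_grip (a point): Red carry handle, loose, 0.08 to 0.13 kg, 131 mm tall, upright. This point is the centre of its round grip (24 mm diameter, 50 mm tall), on its axis; z points up the axis. The grip ends 25 mm below this point on a flange (36 mm diameter, 5 mm thick, underside 30 mm below). At first the handle hangs in the draining stand by its flange, with about 2 mm of side play.
- handle_cap (a point): Middle of the flat top of the handle's cream cap (28 mm diameter, 8 mm thick), 33 mm above the grip's centre: the place to tap.
- handle_tip (a point): Lower end of the handle's grey tapered shank, on its axis, 98 mm below the grip's centre. The shank is 68 mm long under the flange: 22 mm diameter at the flange, 14 mm at 5 mm above the tip, narrowing to 9 mm at the tip.
- stand: White square draining stand, fixed, 70 x 70 x 78 mm tall, origin at the centre of its underside; a 25 mm hole down its middle holds the handle's shank.
- socket_mouth (a point): Centre of the round 26 mm mouth of the taper socket, z up: a white square column, 52 x 52 mm, rising from the top tray to 140 mm above the ledge. A rubber-faced stop inside (20 N/mm) ends the shank's travel at a depth that differs each time (tip 27 to 57 mm below the mouth, flange 41 to 11 mm above it) and is found only by feel: taps no longer sink the handle.
- socket_jaws (a point): Point on the socket's axis, 20 mm below the mouth, where the shank's tip is when the four sprung grey jaws first grip it (their slopes accept a tip 3 mm off-centre). From here it is driven 7 to 37 mm to the stop; drag grows to 1.5 to 5 N and the jaws hold it when let go. Taps of 11 to 17 N on the cap reach and load the stop; the stop cracks above 18 N.
- tower_foot (a point): Foot of the tray tower, on the ledge under the socket's axis, x towards its stepped front. Fixed; three translucent red trays, 220 mm wide in y: bottom x -70 to 190 mm, rim 38 mm high; middle x -70 to 120 mm, rim 72 mm high; top x -70 to 50 mm, rim 106 mm high.
- brush_blue: A blue toothbrush lying in the top tray, 170 mm long; a bystander, to be left alone.
- brush_green: A green toothbrush lying in the top tray, 170 mm long; a bystander, to be left alone.
- brush_yellow: A yellow toothbrush lying in the top tray, 170 mm long; a bystander, to be left alone.
- soap_box: The empty pale soap box, 54 x 90 x 28 mm, in the middle tray; a bystander, to be left alone.
- tongue_cleaner: The U-shaped steel tongue cleaner in the middle tray; a bystander, to be left alone.
- tube: The closed white tube in the bottom tray; a bystander, to be left alone.
There are look-alikes about, which are no part of the job. Leave any blue or purple look-alike of the part that bears handle_grip alone.

How it is judged:
By the outcome, as a careful person would: the job done as asked, in the order asked, and still so for the second after the job is handed in, with the robot touching nothing.
It also fails if it takes over 51 s, if anything falls off the work surface, if the arm or the gripper's body presses on something with over 40 N, if the wrist force passes 120 N, or if a joint passes its speed limit or range.

## Working session

There is one attempt and no reset: what is moved stays moved. The work goes in short steps, Python scripts to look and compute and a shell command to move; the robot and the scene stay as the last step left them, time stands still between calls to the robot, and variables do not carry over. Pictures are saved under pics/ and viewed, and the job is handed in when it is done.

```bash
mkdir -p pics; ls
python3 - <<'E'
from cell import *
import cv2
print(sense())
for n in("scene","top","wrist"):
    p=camera_params(n);print(n,p)
    im,d=grab_frame(n);cv2.imwrite(f"pics/{n}0.png",im)
    import numpy as np;np.savez(f"pics/{n}0.npz",im=im,d=d,**{k:np.array(v) for k,v in p.items()})
E
```

```text
pics
{'time_s': 0.0, 'joints': array([-1.22798262e+00,  2.76633543e-01,  1.50612671e+00, -2.73733650e-05,
        1.36070376e+00, -1.20995086e-01]), 'qvel': array([ 0.00049783, -0.00121538, -0.0021087 ,  0.00203483, -0.0018301 ,
       -0.00015807]), 'joint_torque': array([-4.77238664e-04, -4.16777515e+01, -2.45800638e+01, -7.09961796e-05,
        1.12179236e-02,  1.00226924e-05]), 'eef_pos': array([ 257.04205309, -513.76219706,  230.42029175]), 'ee_rot': array([-5.73877614e-04,  8.50694309e-01, -5.25659888e-01, -7.39147944e-04]), 'force': array([ 0.5044931 , -0.15202223, -0.78172643]), 'ft_torque': array([ 0.0292699 ,  0.02886275, -0.02681746]), 'gripper_width': 85.27686025419364}
scene {'mtx': array([[473.08945298,   0.        , 323.01777163],
       [  0.        , 473.08945298, 245.18459749],
       [  0.        ,   0.        ,   1.        ]]), 'k1': 0.032836336664940076, 'R': array([[ 0.35413633,  0.93511824,  0.01188823],
       [ 0.72843447, -0.26784691, -0.63058802],
       [-0.58649014,  0.23197392, -0.77602669]]), 't': array([-237.45492945, -340.83049454, 1115.82100047])}
top {'mtx': array([[500.7252023 ,   0.        , 324.49751734],
       [  0.        , 500.7252023 , 239.51408847],
       [  0.        ,   0.        ,   1.        ]]), 'k1': 0.016401604158375233, 'R': array([[-0.00604653, -0.99932251, -0.03630376],
       [-0.99736704,  0.00865038, -0.07200116],
       [ 0.07226642,  0.03577281, -0.99674363]]), 't': array([ 39.08358485, 545.88281437, 814.06307291])}
wrist {'mtx': array([[341.09697322,   0.        , 329.20869139],
       [  0.        , 341.09697322, 241.52839139],
       [  0.        ,   0.        ,   1.        ]]), 'k1': -0.04154864621523126, 'R': array([[ 4.47350963e-01, -8.94358354e-01, -5.00198549e-04],
       [-8.46895175e-01, -4.23789899e-01,  3.21201937e-01],
       [-2.87481615e-01, -1.43266380e-01, -9.47010594e-01]]), 't': array([-575.68724036,  -41.39313164,  380.19595202])}
```

View pics/scene0.png

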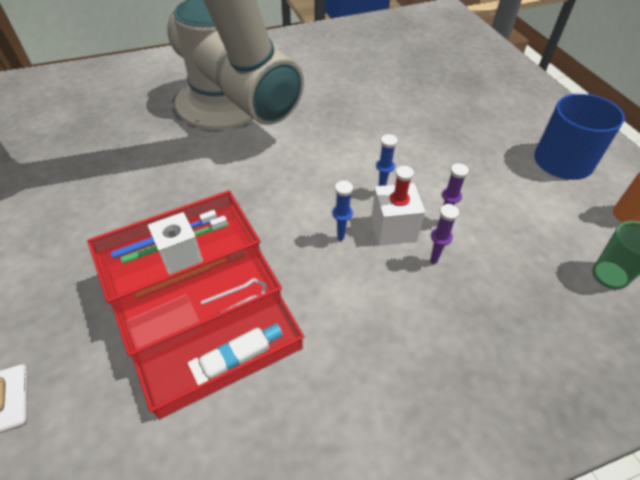

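View pics/top0.png

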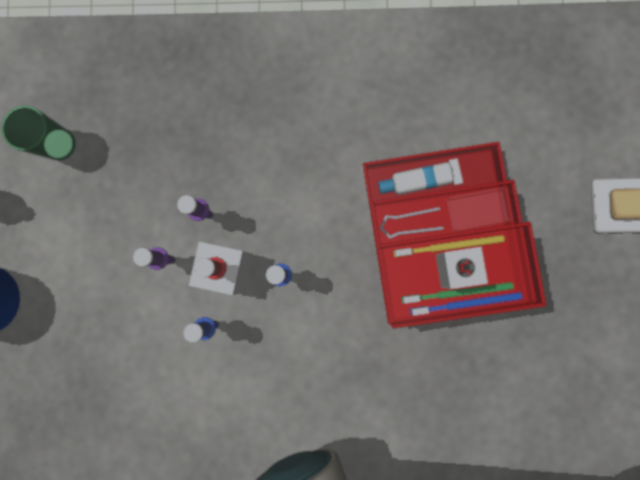

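View pics/wrist0.png

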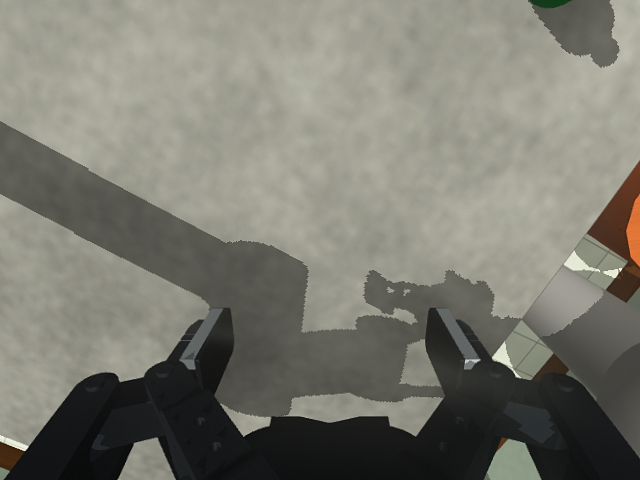

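The scene view shows the red handle, the stand and the tower. The candidates for the handle, by scene pixel, are:
- red with a cream cap in the white stand, at (402,185)
- blue at (387,160) and (343,210)
- purple at (455,185) and (443,235)

By the description I choose the red one in the stand. In the top view it is at about (212,267), and the socket mouth is at (466,268). Close crops next.

```bash
cat > h.py <<'E'
import numpy as np,cv2
def P(n):
    z=np.load(f"pics/{n}.npz");return z
def ray(z,u,v):
    m=z['mtx'];k=float(z['k1'])
    d=np.array([(u-m[0,2])/m[0,0],(v-m[1,2])/m[1,1]]);s=d.copy()
    for _ in range(20): s=d/(1+k*(s@s))
    R=z['R'];c=-R.T@z['t'];r=R.T@np.array([s[0],s[1],1.]);return c,r/np.linalg.norm(r)
def plane(z,u,v,h):
    c,r=ray(z,u,v);return c+r*(h-c[2])/r[2]
def tri(obs):
    A=np.zeros((3,3));b=np.zeros(3);L=[]
    for z,u,v in obs:
        c,r=ray(z,u,v);M=np.eye(3)-np.outer(r,r);A+=M;b+=M@c;L.append((c,r))
    X=np.linalg.solve(A,b);return X,[round(float(np.linalg.norm(np.cross(X-c,r))),2) for c,r in L]
def proj(z,X):
    x=z['R']@np.asarray(X,float)+z['t'];s=x[:2]/x[2];s=s*(1+float(z['k1'])*(s@s));m=z['mtx'];return m[0,0]*s[0]+m[0,2],m[1,1]*s[1]+m[1,2]
E
python3 - <<'E'
from h import *
a=P('scene0')['im'];b=P('top0')['im']
f=lambda i,x,y,w,h,k:cv2.resize(i[y:y+h,x:x+w],None,fx=k,fy=k,interpolation=cv2.INTER_CUBIC)
r1=np.hstack([f(a,360,150,80,60,5),f(b,180,235,80,60,5)])
r2=np.hstack([f(a,140,205,80,60,5),f(b,425,238,80,60,5)])
cv2.imwrite('pics/crop0.png',np.vstack([r1,r2]))
E
```

```text
(no output)
```

View pics/crop0.png

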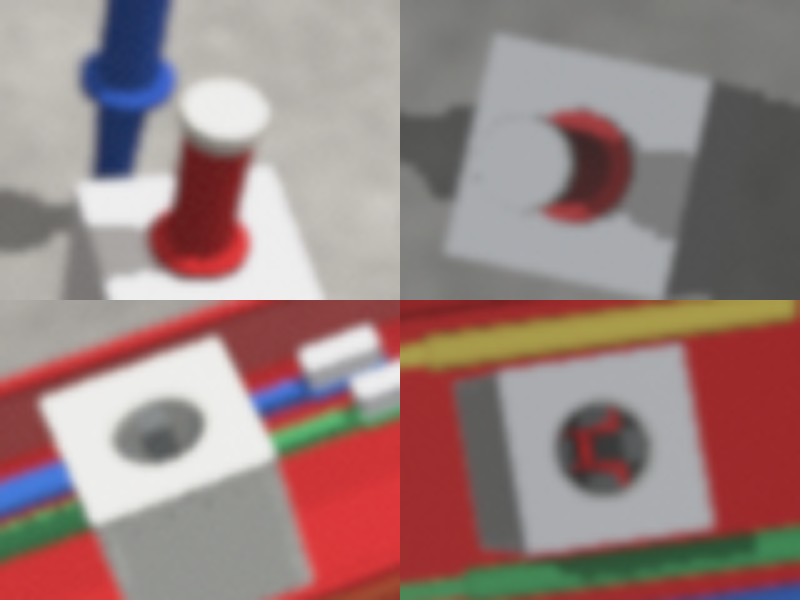

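Crop: the top row shows the red handle with its cream cap in the white stand; the cap top is at scene (405,171) and top (205,267.4). The bottom row shows the socket mouth at scene (171.2,230.6) and top (465,267). Next I triangulate both.

Run:
```python
from h import *
a=P('scene0');b=P('top0')
np.set_printoptions(precision=1,suppress=True)
print('cap',tri([(a,404.6,171),(b,205,267.4)]))
print('mouth',tri([(a,171.2,230.6),(b,465,267)]))
# fit white square tops in top image
def white(im): 
    h=cv2.cvtColor(im,cv2.COLOR_BGR2HSV);return ((h[...,1]<40)&(h[...,2]>145)).astype(np.uint8)
for n,z,wins in(('top',b,[(180,235,80,65),(425,238,80,60)]),('scene',a,[(365,160,65,60),(140,205,70,60)])):
  for (x,y,w,h) in wins:
    m=white(z['im'])[y:y+h,x:x+w]
    if n=='scene':
        g=cv2.cvtColor(z['im'],cv2.COLOR_BGR2HSV)[y:y+h,x:x+w];m=((g[...,1]<40)&(g[...,2]>205)).astype(np.uint8)
    c,_=cv2.findContours(m,cv2.RETR_EXTERNAL,cv2.CHAIN_APPROX_NONE);c=max(c,key=cv2.contourArea)
    r=cv2.minAreaRect(c);print(n,(r[0][0]+x,r[0][1]+y),r[1],r[2],cv2.approxPolyDP(cv2.convexHull(c),4,True)[:,0].tolist(),x,y)
# others: cap tops in top view at h of own triangulation
for nm,s,t in(('blueA',(389,141),(194,333)),('blueB',(344,187),(275.5,275)),('purA',(458,170),(144,258)),('purB',(448.5,211),(187,205))):
    print(nm,tri([(a,*s),(b,*t)]))
# depth check
for n,z,u,v in(('cap',b,203,267),('mouthrim',b,455,256),('standtop',b,232,262),('floor',b,300,200)):
    d=z['d'][v,u];c,r=ray(z,u,v);zc=(z['R']@r)[2];print(n,d,c+r*d/zc)
```

```text
cap (array([499.1, 203. , 138.9]), [0.46, 0.46])
mouth (array([ 497. , -167.5,  137.8]), [0.49, 0.49])
top (214.83515167236328, 267.80148696899414) (44.58709716796875, 45.940128326416016) 12.724355697631836 [[19, 7], [61, 16], [51, 59], [9, 50]] 180 235
top (465.48648834228516, 267.41891860961914) (36.82537078857422, 36.660972595214844) 80.53767395019531 [[54, 9], [61, 44], [26, 50], [20, 15]] 425 238
scene (400.7831687927246, 203.36831665039062) (30.793598175048828, 40.09397506713867) 69.14553833007812 [[49, 23], [59, 51], [19, 55], [17, 46]] 365 160
scene (171.22682762145996, 230.25853729248047) (26.915632247924805, 40.151206970214844) 69.775146484375 [[43, 8], [53, 31], [18, 43], [9, 20]] 140 205
blueA (array([404.4, 222.7, 122.8]), [0.74, 0.74])
blueB (array([487.6, 103.1, 126.2]), [0.37, 0.37])
purA (array([513.7, 297.1, 124.3]), [0.01, 0.01])
purB (array([591.2, 233.8, 126.1]), [0.1, 0.1])
cap 715.19135 [499.5 204.4 142.7]
mouthrim 704.0651 [ 512.5 -152.6  142. ]
standtop 777.77686 [508.1 176.8  79.6]
floor 860.42267 [616.   77.5   0.9]
```

```bash
cat > w.py <<'E'
from h import *
from scipy.spatial.transform import Rotation as Ro
def Rt(s): q=s['ee_rot'];return Ro.from_quat([q[1],q[2],q[3],q[0]]).as_matrix()
def delta(s,X): return (Rt(s).T@(np.asarray(X)-s['eef_pos']))/100
def snap(n,name):
    from cell import sense,grab_frame,camera_params
    s=sense();p=camera_params(n);im,d=grab_frame(n)
    cv2.imwrite(f"pics/{name}.png",im);np.savez(f"pics/{name}.npz",im=im,d=d,pos=s['eef_pos'],rot=Rt(s),**{k:np.array(v) for k,v in p.items()});return s
E
python3 - <<'E'
from w import *
from cell import sense
np.set_printoptions(precision=3,suppress=True)
s=sense();z=P('wrist0');c=-z['R'].T@z['t']
print('cam in tool',Rt(s).T@(c-s['eef_pos']),'opt axis tool',Rt(s).T@z['R'][2])
print('tcp px',proj(z,s['eef_pos']))
for X in([497,-167.5,240],[499,203,240]): print(delta(s,X))
E
```

```text
cam in tool [   1.069  -82.917 -142.415] opt axis tool [0.001 0.321 0.947]
tcp px (np.float64(326.6805550714043), np.float64(310.5905208949223))
[-2.025 -3.695 -0.09 ]
[-5.329 -5.371 -0.085]
```

```bash
python3 -m crank '{"slide":[[-0.4,-0.4,-0.1],[-0.7,-0.8,-0.1],[-1,-1,-0.1]],"angular":[[0,0,0],[0,0,0],[0,0,0]]}' 1 30
python3 -m crank '{"slide":[[-0.4,-0.4,0],[-0.7,-0.8,0],[-1,-1,0]],"angular":[[0,0,0],[0,0,0],[0,0,0]]}'
python3 -m crank '{"slide":[[0,-0.5,0],[0,-1,0],[0,-1,0]],"angular":[[0,0,0],[0,0,0],[0,0,0]]}'
python3 -m crank '{"slide":[[0,-0.5,0],[0,-0.7,0],[0,-0.7,0],[0,-0.7,0]],"angular":[[0,0,0],[0,0,0],[0,0,0],[0,0,0]]}'
python3 - <<'E'
from w import *
snap('wrist','sockA')
E
```

```text
time_s: 0.52
eef_pos: [302.7, -378.3, 241.1]
ee_rot: [-0.0, 0.851, -0.525, 0.0]
force: [0.1, -0.3, -0.1]
gripper_width: 85.3
time_s: 0.9
eef_pos: [347.3, -244.0, 241.2]
ee_rot: [-0.0, 0.851, -0.525, 0.0]
force: [0.8, 0.6, 0.9]
gripper_width: 85.2
time_s: 1.27
eef_pos: [438.3, -199.7, 240.9]
ee_rot: [-0.0, 0.852, -0.524, 0.0]
force: [0.1, 0.7, -0.5]
gripper_width: 85.5
time_s: 1.78
eef_pos: [497.2, -170.5, 241.1]
ee_rot: [0.001, 0.851, -0.526, -0.001]
force: [-0.1, -0.7, -0.3]
gripper_width: 85.4
```

View pics/sockA.png

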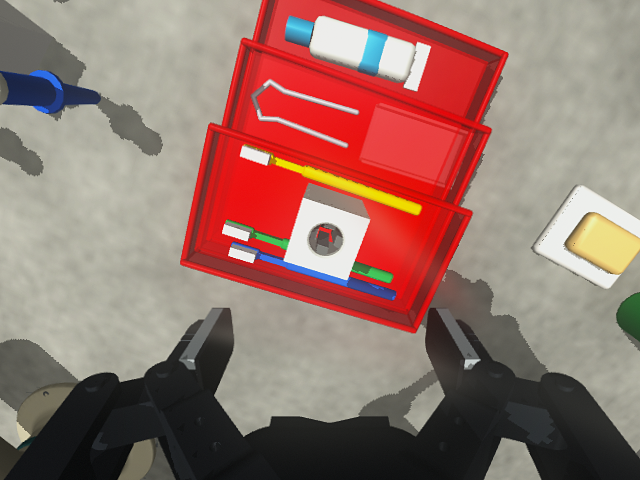

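The wrist view over the tower shows the mouth at about (325,238). The handle comes next.

```bash
cat >> w.py <<'E'
def mouth(name,u,v,r=40,dbg=True):
    z=P(name);im=z['im'];x,y=int(u-r),int(v-r);g=cv2.cvtColor(im,cv2.COLOR_BGR2HSV)[y:y+2*r,x:x+2*r]
    w=((g[...,1]<30)&(g[...,2]>190)).astype(np.uint8)
    c,h=cv2.findContours(w,cv2.RETR_CCOMP,cv2.CHAIN_APPROX_NONE)
    holes=[k for i,k in enumerate(c) if h[0][i][3]>=0];k=max(holes,key=cv2.contourArea)
    e=cv2.fitEllipse(k);return e[0][0]+x,e[0][1]+y,e[1]
E
python3 - <<'E'
from w import *
np.set_printoptions(precision=1,suppress=True)
u,v,ax=mouth('sockA',325,238);print(u,v,ax);z=P('sockA')
print(plane(z,u,v,140),tri([(z,u,v),(P('scene0'),171.2,230.4),(P('top0'),465.2,267.2)]))
print('opened dist',)
print(tri([(z,u,v),(P('top0'),465.2,267.2)]),tri([(z,u,v),(P('scene0'),171.2,230.4)]))
from cell import sense
print(delta(sense(),[499,203,241]))
E
python3 -m crank '{"slide":[[-0.4,-0.2,0],[-0.7,-0.4,0],[-1,-0.6,0]],"angular":[[0,0,0],[0,0,0],[0,0,0]]}'
python3 -m crank '{"slide":[[-0.4,-0.2,0],[-0.7,-0.4,0],[-1,-0.6,0]],"angular":[[0,0,0],[0,0,0],[0,0,0]]}'
python3 -m crank '{"slide":[[-0.4,-0.2,0],[-0.7,-0.4,0],[-1,-0.4,0]],"angular":[[0,0,0],[0,0,0],[0,0,0]]}'
python3 - <<'E'
from w import *
s=snap('wrist','hA')
print(delta(s,[499,203,241]))
E
```

```text
325.0011177062988 238.90481185913086 (34.04909896850586, 36.51304626464844)
[ 498.3 -167.9  140. ] (array([ 497.1, -167.8,  138. ]), [0.67, 0.36, 0.6])
opened dist
(array([ 496.8, -168.4,  134.7]), [0.29, 0.29]) (array([ 498.2, -167.9,  139.7]), [0.07, 0.07])
[-3.3 -1.7  0. ]
time_s: 2.2
eef_pos: [506.6, -53.6, 241.6]
ee_rot: [0.0, 0.85, -0.526, 0.0]
force: [0.1, 0.1, -1.0]
gripper_width: 85.4
time_s: 2.58
eef_pos: [515.7, 62.7, 241.6]
ee_rot: [0.0, 0.85, -0.526, 0.0]
force: [-0.0, -0.2, -0.1]
gripper_width: 85.1
time_s: 2.95
eef_pos: [507.8, 170.3, 241.3]
ee_rot: [-0.0, 0.851, -0.526, 0.0]
force: [-0.4, -0.3, -0.9]
gripper_width: 85.5
[-0.33195801 -0.06792847  0.00312174]
```

View pics/hA.png

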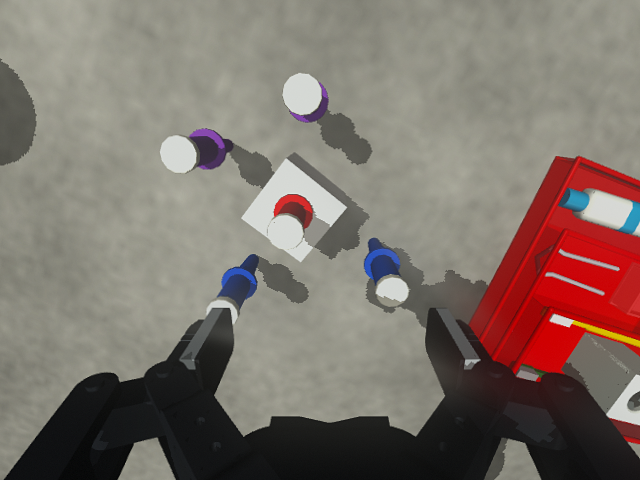

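The view shows the handle's cap at about (285,232), with the red grip and flange at (293,210) in the stand. Blue and purple look-alikes stand around it. I measure the cap.

Run:
```python
from w import *
np.set_printoptions(precision=2,suppress=True)
z=P('hA');im=z['im'];cr=im[170:270,230:360];cv2.imwrite('pics/hAc.png',cv2.resize(cr,None,fx=6,fy=6,interpolation=cv2.INTER_CUBIC))
g=cv2.cvtColor(im,cv2.COLOR_BGR2HSV)
print(g[232,280:290],g[195,290])
```

```text
[[ 60   5 217]
 [ 53   5 217]
 [ 60   5 217]
 [ 60   4 217]
 [ 53   5 217]
 [ 53   5 217]
 [ 53   5 217]
 [ 50   4 216]
 [ 60   5 218]
 [ 53   5 217]] [  0 203 220]
```

View pics/hAc.png

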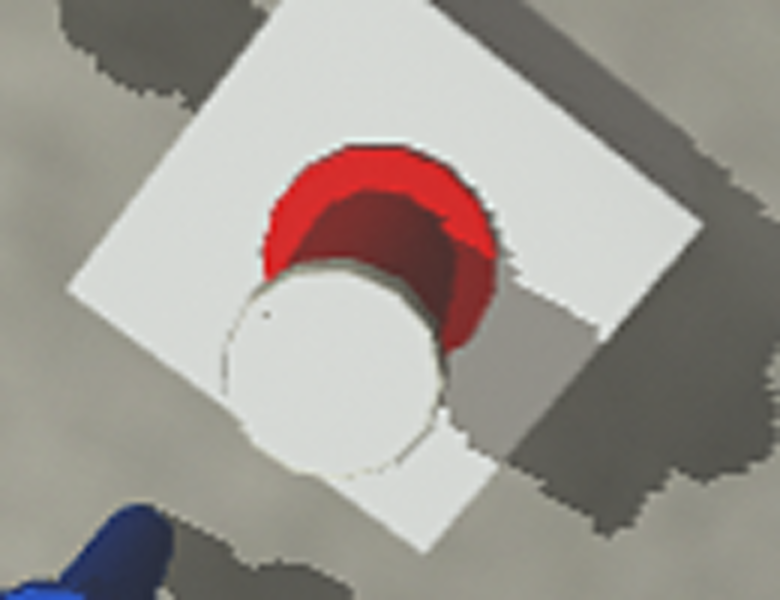

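Run:
```python
from w import *
from cell import sense
np.set_printoptions(precision=2,suppress=True)
z=P('hA');u,v=284.8,231.2
print(plane(z,u,v,141),plane(z,292.9,212.6,83),tri([(z,u,v),(P('scene0'),404.6,171)]),tri([(z,u,v),(P('top0'),205,267.4),(P('scene0'),404.6,171)]))
s=sense()
for X in ([500,203.5,170],[500,203.5,89]): print(delta(s,X))
```

```text
[501.38 202.42 141.  ] [501.4  202.13  83.  ] (array([501.21, 202.3 , 140.93]), [0.18, 0.18]) (array([499.77, 202.67, 139.16]), [0.98, 0.84, 0.57])
[-0.29 -0.09  0.71]
[-0.29 -0.09  1.52]
```

```bash
python3 - <<'E'
from w import *
from cell import sense
print(delta(sense(),[501.2,202.3,181]))
E
python3 -m crank '{"slide":[[-0.27,-0.1,0],[-0.27,-0.1,0.3],[-0.27,-0.1,0.6],[-0.27,-0.1,0.6],[-0.27,-0.1,0.6]],"angular":[[0,0,0],[0,0,0],[0,0,0],[0,0,0],[0,0,0]]}'
python3 - <<'E'
from w import *
s=snap('wrist','hB')
print(delta(s,[501.2,202.3,91]))
E
```

```text
[-0.27543399 -0.09763099  0.6045647 ]
time_s: 3.62
eef_pos: [505.1, 198.0, 182.5]
ee_rot: [-0.0, 0.85, -0.526, 0.001]
force: [0.8, -0.1, 0.3]
gripper_width: 85.6
[-0.05676017  0.01691668  0.91444859]
```

View pics/hB.png

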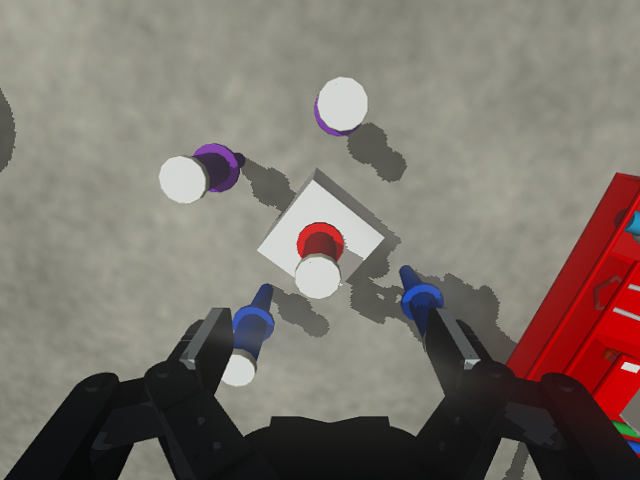

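The cap is at (318,276), between the fingers.

Run:
```python
from w import *
np.set_printoptions(precision=2,suppress=True)
z=P('hB')
im=z['im'];cv2.imwrite('pics/hBc.png',cv2.resize(im[210:310,270:400],None,fx=6,fy=6,interpolation=cv2.INTER_CUBIC))
g=cv2.cvtColor(im,cv2.COLOR_BGR2HSV)
print(plane(z,317.7,276,141),tri([(z,317.7,276),(P('hA'),284.8,231.2)]))
```

```text
[501.81 202.41 141.  ] (array([501.21, 202.32, 139.99]), [0.18, 0.18])
```

View pics/hBc.png

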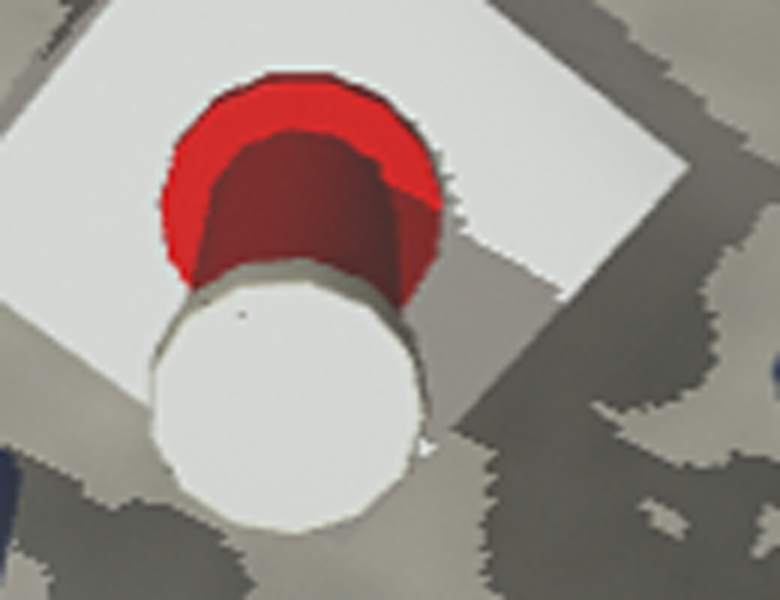

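```bash
python3 -m crank '{"slide":[[-0.05,0.01,0],[-0.05,0.01,0.3],[-0.05,0.01,0.6],[-0.05,0.01,0.9],[-0.05,0.01,0.91],[-0.05,0.01,0.91],[-0.05,0.01,0.91]],"angular":[[0,0,0],[0,0,0],[0,0,0],[0,0,0],[0,0,0],[0,0,0],[0,0,0]]}'
python3 -m crank '{"slide":[[0,0,0],[0,0,0],[0,0,0],[0,0,0],[0,0,0],[0,0,0]],"angular":[[0,0,0],[0,0,0],[0,0,0],[0,0,0],[0,0,0],[0,0,0]]}' 0 40
python3 - <<'E'
from cell import *
s=sense();print(s['force'],s['gripper_width'],s['time_s'])
E
```

```text
time_s: 4.55
eef_pos: [502.5, 203.0, 91.9]
ee_rot: [-0.001, 0.851, -0.526, 0.001]
force: [-0.1, -0.3, 0.3]
gripper_width: 85.9
time_s: 5.3
eef_pos: [501.3, 202.7, 90.4]
ee_rot: [-0.0, 0.851, -0.526, 0.0]
force: [-0.3, 0.1, 1.7]
gripper_width: 23.7
[-0.31182543  0.08417516  1.65360941] 23.70191632611607 5.3
```

```bash
python3 -m crank '{"slide":[[0,0,-0.1],[0,0,-0.3],[0,0,-0.6],[0,0,-1],[0,0,-1]],"angular":[[0,0,0],[0,0,0],[0,0,0],[0,0,0],[0,0,0]]}'
python3 -m crank '{"slide":[[0,0,-0.4],[0,0,-0.7],[0,0,-0.7],[0,0,-0.7]],"angular":[[0,0,0],[0,0,0],[0,0,0],[0,0,0]]}'
python3 - <<'E'
from w import *
s=snap('wrist','held');snap('scene','heldS')
print(s['force'],s['eef_pos'],delta(s,[498.2,-167.9,260]))
E
```

```text
time_s: 5.92
eef_pos: [503.6, 203.2, 194.0]
ee_rot: [-0.003, 0.851, -0.526, 0.003]
force: [0.3, 0.4, -2.2]
gripper_width: 23.2
time_s: 6.42
eef_pos: [500.3, 202.3, 258.6]
ee_rot: [0.001, 0.851, -0.526, -0.001]
force: [-0.2, -0.3, -1.1]
gripper_width: 23.3
[-0.23904527 -0.34229561 -1.12740706] [500.2875676  202.34436106 258.57958562] [ 3.30197677  1.67498039 -0.01078671]
```

View pics/held.png

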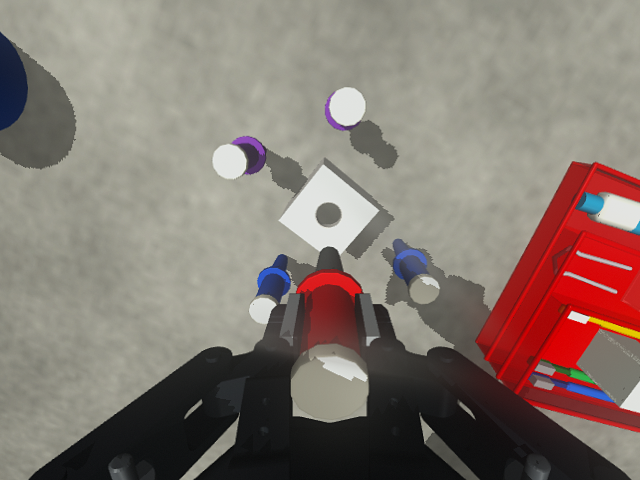

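View pics/heldS.png

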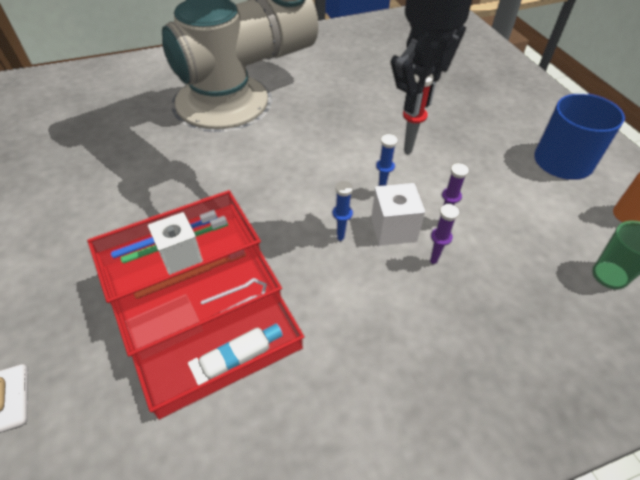

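The handle is held upright and its tip shows at wrist (331,249); the stand is empty. I move to above the socket.

```bash
python3 - <<'E'
from w import *
z=P('held');X=plane(z,330.5,252,178);print(X,z['rot'].T@(X-z['pos']))
E
python3 -m crank '{"slide":[[0.4,0.2,0],[0.7,0.4,0],[1,0.6,0]],"angular":[[0,0,0],[0,0,0],[0,0,0]]}'
python3 -m crank '{"slide":[[0.4,0.2,0],[0.7,0.4,0],[1,0.6,0]],"angular":[[0,0,0],[0,0,0],[0,0,0]]}'
python3 -m crank '{"slide":[[0.4,0.2,0],[0.7,0.4,0],[1,0.48,0]],"angular":[[0,0,0],[0,0,0],[0,0,0]]}'
python3 -m crank '{"slide":[[0.2,0,0],[0.3,0,0],[0.3,0,0],[0.3,0,0],[0.3,0,0]],"angular":[[0,0,0],[0,0,0],[0,0,0],[0,0,0],[0,0,0]]}'
python3 - <<'E'
from w import *
s=snap('wrist','over');snap('scene','overS');snap('top','overT')
print(s['eef_pos'],delta(s,[498.2,-167.9,260]))
E
```

```text
[500.59403411 199.99459695 178.        ] [ 2.27952198  0.53205177 80.58042959]
time_s: 6.9
eef_pos: [491.5, 85.3, 258.8]
ee_rot: [0.001, 0.851, -0.526, -0.001]
force: [0.6, 0.5, -1.5]
gripper_width: 23.6
time_s: 7.28
eef_pos: [482.5, -31.1, 258.9]
ee_rot: [0.0, 0.851, -0.526, -0.001]
force: [-0.2, 0.7, -1.0]
gripper_width: 23.3
time_s: 7.65
eef_pos: [484.0, -141.9, 259.0]
ee_rot: [0.0, 0.85, -0.526, -0.001]
force: [0.4, 1.1, -1.2]
gripper_width: 23.4
time_s: 8.28
eef_pos: [498.5, -166.7, 260.4]
ee_rot: [-0.0, 0.851, -0.525, -0.0]
force: [-0.3, 0.9, -1.7]
gripper_width: 23.6
[ 498.51881948 -166.73376123  260.4303507 ] [0.00899593 0.00807914 0.00430079]
```

View pics/over.png

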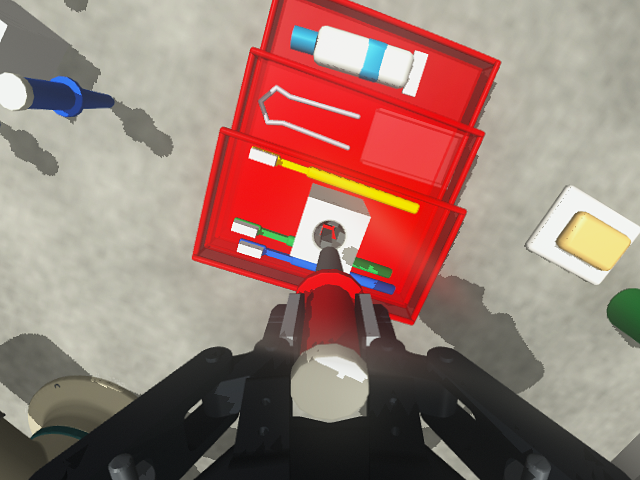

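View pics/overS.png

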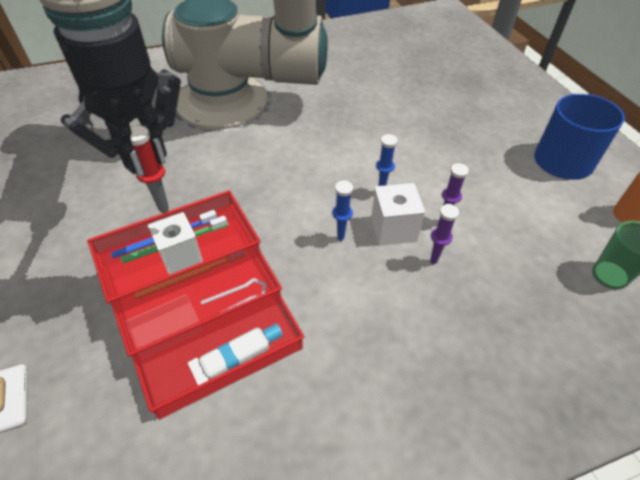

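The handle is above the socket: tip at wrist (330,250), mouth at (329,235). I zoom in to measure the relative offset.

Run:
```python
from w import *
f=lambda n,x,y,w,h,k:cv2.resize(P(n)['im'][y:y+h,x:x+w],None,fx=k,fy=k,interpolation=cv2.INTER_CUBIC)
cv2.imwrite('pics/ov2.png',np.hstack([f('over',285,205,80,110,5),f('overS',120,150,80,110,5)]))
cv2.imwrite('pics/ov3.png',f('overT',400,200,130,100,6))
```

```text
(no output)
```

View pics/ov2.png

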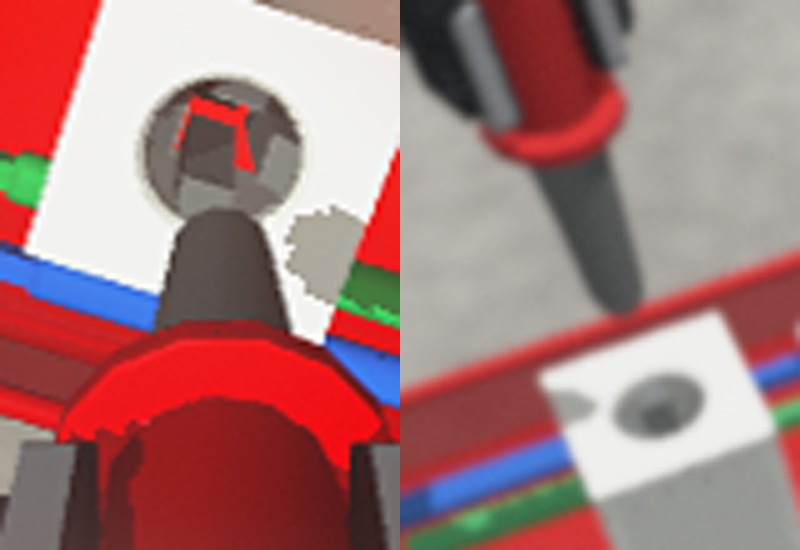

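View pics/ov3.png

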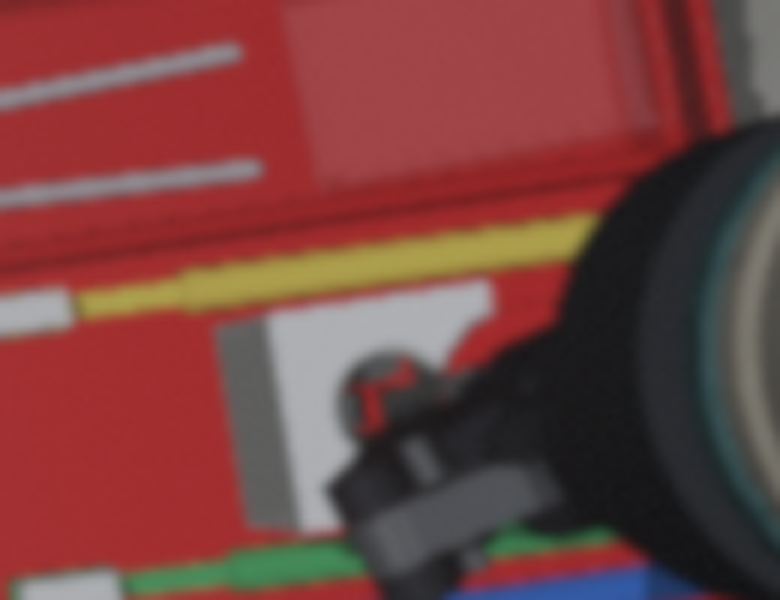

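Run:
```python
from w import *
from scipy.optimize import brentq
np.set_printoptions(precision=2,suppress=True)
z=P('over');T=z['rot'].T
tz=z['pos'][2]-80.6
m=plane(z,328.8,234.8,140);print('mouth',m,T@(m-z['pos']))
t=np.linspace(0,2*np.pi,73)
def topv(p):  # p tip xy
    pts=[proj(z,[p[0]+r*np.cos(a),p[1]+r*np.sin(a),tz+h]) for r,h in((4.5,0),(7,5)) for a in t]
    return min(q[1] for q in pts),
def tipat(yo):
    X=z['pos']+z['rot']@np.array([0,yo,80.6]);return X
yo=brentq(lambda y:topv(tipat(y))[0]-246.3,-30,30);print('tip tool y',yo, 'topv@0',topv(tipat(0)))
X=plane(z,329.6,proj(z,tipat(yo))[1],tz);print('tip',X,T@(X-z['pos']))
# scene
s=P('overS');u,v=(625-400)/5+120-.4,303/5+150-.4;print('scene tip px',u,v)
for Xc in (X,tipat(0)): print(proj(s,Xc))
print('mouth scene',tri([(s,(658-400)/5+120-.4,405/5+150-.4),(z,328.8,234.8)]))
print('tri tip', tri([(s,u,v),(z,329.6,proj(z,tipat(yo))[1])]))
```

```text
mouth [ 498.45 -167.96  140.  ] [  1.09   0.63 120.43]
tip tool y 1.573439867951013 topv@0 (np.float64(244.1096197404281),)
tip [ 497.85 -168.89  179.83] [ 1.65  1.57 80.6 ]
scene tip px 164.6 210.2
(np.float64(163.30326950063179), np.float64(211.06998132830256))
(np.float64(165.01610953958334), np.float64(211.00816522223022))
mouth scene (array([ 498.29, -167.97,  139.41]), [0.07, 0.07])
tri tip (array([ 498.74, -167.67,  181.97]), [0.85, 0.85])
```

The tip is within about 1 mm of the mouth axis. I descend to just above the jaws.

```bash
python3 -m crank '{"slide":[[0,0,0.1],[-0.003,-0.005,0.2],[-0.003,-0.005,0.3],[-0.003,-0.005,0.4],[-0.003,-0.005,0.45],[-0.003,-0.005,0.5],[-0.003,-0.005,0.55],[-0.003,-0.005,0.55],[-0.003,-0.005,0.55]],"angular":[[0,0,0],[0,0,0],[0,0,0],[0,0,0],[0,0,0],[0,0,0],[0,0,0],[0,0,0],[0,0,0]]}'
python3 - <<'E'
from w import *
s=snap('wrist','in1');snap('scene','in1S');print(s['force'],s['ft_torque'],s['eef_pos'])
f=lambda n,x,y,w,h,k:cv2.resize(P(n)['im'][y:y+h,x:x+w],None,fx=k,fy=k,interpolation=cv2.INTER_CUBIC)
cv2.imwrite('pics/in1c.png',np.hstack([f('in1',265,190,130,160,3),f('in1S',110,150,130,160,3)]))
E
```

```text
time_s: 9.55
eef_pos: [498.9, -167.1, 205.4]
ee_rot: [0.0, 0.851, -0.526, -0.0]
force: [0.4, -0.3, -0.3]
gripper_width: 23.4
[ 0.37576388 -0.31703718 -0.34569311] [0.00332985 0.14534819 0.00181615] [ 498.85431714 -167.13557455  205.35442811]
```

View pics/in1c.png

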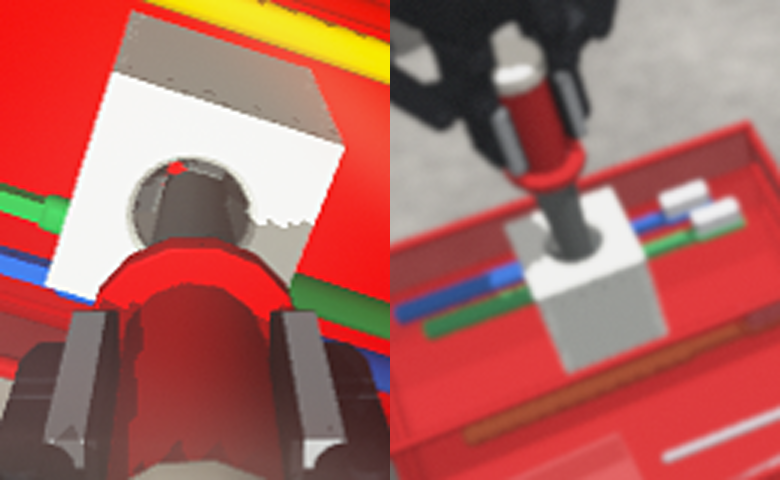

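The shank is inside the mouth and centred. I ease it into the jaws.

```bash
python3 -m crank '{"slide":[[0,0,0.02],[0,0,0.04],[0,0,0.06],[0,0,0.06]],"angular":[[0,0,0],[0,0,0],[0,0,0],[0,0,0]]}'
python3 -m crank '{"slide":[[0,0,0.01],[0,0,0.02],[0,0,0.02]],"angular":[[0,0,0],[0,0,0],[0,0,0]]}'
python3 -m crank '{"slide":[[0,0,0.01],[0,0,0.02],[0,0,0.02]],"angular":[[0,0,0],[0,0,0],[0,0,0]]}'
```

```text
time_s: 10.15
eef_pos: [498.9, -167.2, 199.1]
ee_rot: [0.0, 0.851, -0.526, -0.0]
force: [-1.6, -0.3, -1.2]
gripper_width: 23.5
time_s: 10.52
eef_pos: [499.0, -167.2, 197.3]
ee_rot: [0.0, 0.851, -0.526, 0.0]
force: [-1.4, 0.3, -0.5]
gripper_width: 23.4
time_s: 10.9
eef_pos: [499.0, -167.2, 195.2]
ee_rot: [0.0, 0.851, -0.526, 0.0]
force: [-0.6, -0.4, 0.2]
gripper_width: 23.4
```

```bash
python3 -m crank '{"slide":[[0,0,0],[0,0,0],[0,0,0],[0,0,0],[0,0,0]],"angular":[[0,0,0],[0,0,0],[0,0,0],[0,0,0],[0,0,0]]}' 0.8
python3 -m crank '{"slide":[[0,0,-0.2],[0,0,-0.5],[0,0,-0.9],[0,0,-1],[0,0,-1],[0,0,-1]],"angular":[[0,0,0],[0,0,0],[0,0,0],[0,0,0],[0,0,0],[0,0,0]]}'
python3 - <<'E'
from w import *
s=snap('wrist','rel');snap('scene','relS');print(s['force'],s['ft_torque'],s['eef_pos'])
f=lambda n,x,y,w,h,k:cv2.resize(P(n)['im'][y:y+h,x:x+w],None,fx=k,fy=k,interpolation=cv2.INTER_CUBIC)
cv2.imwrite('pics/relc.png',np.hstack([f('rel',265,190,130,160,3),f('relS',110,150,130,160,3)]))
E
```

```text
time_s: 11.52
eef_pos: [499.0, -167.2, 195.3]
ee_rot: [0.0, 0.851, -0.526, 0.0]
force: [-0.5, 0.5, 0.2]
gripper_width: 68.1
time_s: 12.28
eef_pos: [498.2, -166.8, 293.7]
ee_rot: [0.0, 0.851, -0.526, -0.001]
force: [0.2, 0.2, 0.1]
gripper_width: 68.4
[0.20481143 0.23668771 0.13219602] [ 0.01678298 -0.00884594  0.02516766] [ 498.21041672 -166.78537358  293.71974076]
```

View pics/relc.png

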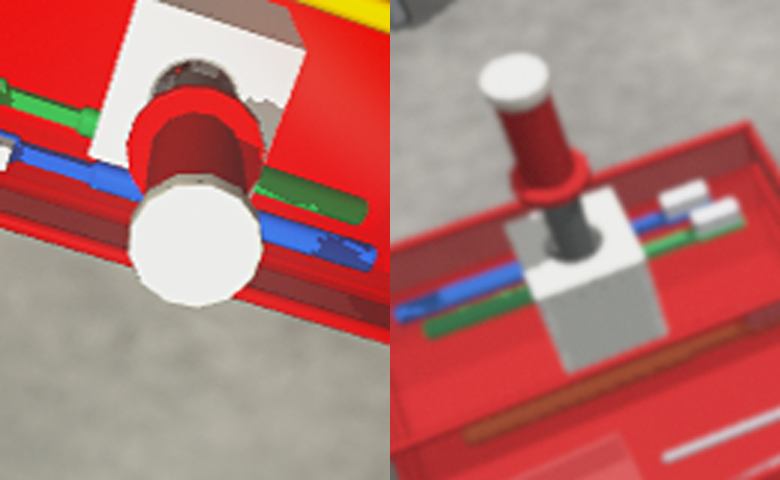

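The handle stands by itself in the socket, upright, with its cap at wrist (330,270) and scene (281,176)/3 of the crop. I measure the cap, then close the fingers.

```bash
python3 - <<'E'
from w import *
np.set_printoptions(precision=2,suppress=True)
z=P('rel');s=P('relS')
u,v=196/3+265-.33,241/3+190-.33;us,vs=(515-390)/3+110-.33,77/3+150-.33
print(plane(z,u,v,245.7),tri([(z,u,v),(s,us,vs)]))
X=plane(z,u,v,245.7);print(z['rot'].T@(X-z['pos']))
E
python3 -m crank '{"slide":[[0,0,0.1],[0,0,0.2],[0,0,0.3],[0,0,0.35],[0,0,0.35],[0,0,0.35],[0,0,0.35]],"angular":[[0,0,0],[0,0,0],[0,0,0],[0,0,0],[0,0,0],[0,0,0],[0,0,0]]}' 0
```

```text
[ 498.87 -168.37  245.7 ] (array([ 498.89, -167.94,  245.49]), [0.47, 0.47])
[ 1.83  0.03 48.02]
time_s: 13.25
eef_pos: [499.2, -167.3, 260.7]
ee_rot: [-0.0, 0.851, -0.526, 0.0]
force: [-0.5, -0.1, 0.6]
gripper_width: 0.1
```

```bash
cat > chk.py <<'E'
import sys
from cell import sense
s=sense();f=s['force'][2];print('chk t%.2f z%.2f fz%.2f'%(s['time_s'],s['eef_pos'][2],f))
sys.exit(0 if f<float(sys.argv[1]) else 1)
E
python3 -m crank '{"slide":[[0,0,0.05],[0,0,0.1],[0,0,0.12],[0,0,0.12]],"angular":[[0,0,0],[0,0,0],[0,0,0],[0,0,0]]}'
python3 chk.py 3 && python3 -m crank '{"slide":[[0,0,0.01]],"angular":[[0,0,0]]}' >/dev/null
python3 chk.py 3 && python3 -m crank '{"slide":[[0,0,0.01]],"angular":[[0,0,0]]}' >/dev/null
python3 chk.py 3 && python3 -m crank '{"slide":[[0,0,0.01]],"angular":[[0,0,0]]}' >/dev/null
python3 chk.py 3 && python3 -m crank '{"slide":[[0,0,0.01]],"angular":[[0,0,0]]}' >/dev/null
python3 chk.py 3 && python3 -m crank '{"slide":[[0,0,0.005]],"angular":[[0,0,0]]}' >/dev/null
python3 chk.py 3
```

```text
time_s: 13.75
eef_pos: [498.8, -167.1, 248.0]
ee_rot: [0.0, 0.851, -0.526, -0.0]
force: [0.0, 0.8, -0.1]
gripper_width: 0.0
chk t13.75 z247.99 fz-0.08
chk t13.88 z247.40 fz-0.54
chk t14.00 z246.36 fz0.18
chk t14.12 z245.40 fz1.38
chk t14.25 z244.48 fz1.94
chk t14.38 z243.89 fz0.38
```

```bash
c(){ python3 chk.py 5 || exit; }
c; python3 -m crank '{"slide":[[0,0,0.005]],"angular":[[0,0,0]]}' >/dev/null
c; python3 -m crank '{"slide":[[0,0,0.005]],"angular":[[0,0,0]]}' >/dev/null
c; python3 -m crank '{"slide":[[0,0,0.005]],"angular":[[0,0,0]]}' >/dev/null
c; python3 -m crank '{"slide":[[0,0,0.005]],"angular":[[0,0,0]]}' >/dev/null
c; python3 -m crank '{"slide":[[0,0,0.005]],"angular":[[0,0,0]]}' >/dev/null
c; python3 -m crank '{"slide":[[0,0,0.005]],"angular":[[0,0,0]]}' >/dev/null
c; python3 -m crank '{"slide":[[0,0,0.005]],"angular":[[0,0,0]]}' >/dev/null
c; python3 -m crank '{"slide":[[0,0,0.005]],"angular":[[0,0,0]]}' >/dev/null
c; python3 -m crank '{"slide":[[0,0,0.005]],"angular":[[0,0,0]]}' >/dev/null
c; python3 -m crank '{"slide":[[0,0,0.005]],"angular":[[0,0,0]]}' >/dev/null
c; python3 -m crank '{"slide":[[0,0,0.005]],"angular":[[0,0,0]]}' >/dev/null
c; python3 -m crank '{"slide":[[0,0,0.005]],"angular":[[0,0,0]]}' >/dev/null
c; python3 -m crank '{"slide":[[0,0,0.005]],"angular":[[0,0,0]]}' >/dev/null
c; python3 -m crank '{"slide":[[0,0,0.005]],"angular":[[0,0,0]]}' >/dev/null
c
```

```text
chk t14.38 z243.89 fz0.38
chk t14.50 z243.39 fz1.21
chk t14.62 z242.86 fz1.34
chk t14.75 z242.31 fz1.70
chk t14.88 z241.79 fz1.37
chk t15.00 z241.27 fz2.14
chk t15.12 z240.77 fz1.65
chk t15.25 z240.28 fz1.01
chk t15.38 z239.79 fz0.95
chk t15.50 z239.29 fz1.27
chk t15.62 z238.82 fz1.92
chk t15.75 z238.30 fz1.40
chk t15.88 z237.80 fz0.84
chk t16.00 z237.30 fz1.83
chk t16.12 z236.81 fz2.25
```

```bash
c(){ python3 chk.py 4.5 || exit; }
c; python3 -m crank '{"slide":[[0,0,0.005]],"angular":[[0,0,0]]}' >/dev/null
c; python3 -m crank '{"slide":[[0,0,0.005]],"angular":[[0,0,0]]}' >/dev/null
c; python3 -m crank '{"slide":[[0,0,0.005]],"angular":[[0,0,0]]}' >/dev/null
c; python3 -m crank '{"slide":[[0,0,0.005]],"angular":[[0,0,0]]}' >/dev/null
c; python3 -m crank '{"slide":[[0,0,0.005]],"angular":[[0,0,0]]}' >/dev/null
c; python3 -m crank '{"slide":[[0,0,0.005]],"angular":[[0,0,0]]}' >/dev/null
c; python3 -m crank '{"slide":[[0,0,0.005]],"angular":[[0,0,0]]}' >/dev/null
c; python3 -m crank '{"slide":[[0,0,0.005]],"angular":[[0,0,0]]}' >/dev/null
c; python3 -m crank '{"slide":[[0,0,0.005]],"angular":[[0,0,0]]}' >/dev/null
c; python3 -m crank '{"slide":[[0,0,0.005]],"angular":[[0,0,0]]}' >/dev/null
c; python3 -m crank '{"slide":[[0,0,0.005]],"angular":[[0,0,0]]}' >/dev/null
c; python3 -m crank '{"slide":[[0,0,0.005]],"angular":[[0,0,0]]}' >/dev/null
c; python3 -m crank '{"slide":[[0,0,0.005]],"angular":[[0,0,0]]}' >/dev/null
c; python3 -m crank '{"slide":[[0,0,0.005]],"angular":[[0,0,0]]}' >/dev/null
c; python3 -m crank '{"slide":[[0,0,0.005]],"angular":[[0,0,0]]}' >/dev/null
c; python3 -m crank '{"slide":[[0,0,0.005]],"angular":[[0,0,0]]}' >/dev/null
c; python3 -m crank '{"slide":[[0,0,0.005]],"angular":[[0,0,0]]}' >/dev/null
c; python3 -m crank '{"slide":[[0,0,0.005]],"angular":[[0,0,0]]}' >/dev/null
c; python3 -m crank '{"slide":[[0,0,0.005]],"angular":[[0,0,0]]}' >/dev/null
c; python3 -m crank '{"slide":[[0,0,0.005]],"angular":[[0,0,0]]}' >/dev/null
c; python3 -m crank '{"slide":[[0,0,0.005]],"angular":[[0,0,0]]}' >/dev/null
c; python3 -m crank '{"slide":[[0,0,0.005]],"angular":[[0,0,0]]}' >/dev/null
c; python3 -m crank '{"slide":[[0,0,0.005]],"angular":[[0,0,0]]}' >/dev/null
c
```

```text
chk t16.12 z236.81 fz2.25
chk t16.25 z236.30 fz0.83
chk t16.38 z235.80 fz1.99
chk t16.50 z235.27 fz1.23
chk t16.62 z234.78 fz2.69
chk t16.75 z234.30 fz1.96
chk t16.88 z233.80 fz2.82
chk t17.00 z233.30 fz1.56
chk t17.12 z232.79 fz1.06
chk t17.25 z232.31 fz2.78
chk t17.38 z231.80 fz1.89
chk t17.50 z231.30 fz1.81
chk t17.62 z230.76 fz2.26
chk t17.75 z230.29 fz2.66
chk t17.88 z229.81 fz2.79
chk t18.00 z229.26 fz2.63
chk t18.12 z228.79 fz2.84
chk t18.25 z228.29 fz2.21
chk t18.38 z227.76 fz3.21
chk t18.50 z227.31 fz3.34
chk t18.62 z226.76 fz1.63
chk t18.75 z226.29 fz2.64
chk t18.88 z225.80 fz3.51
chk t19.00 z225.32 fz1.97
```

```bash
c(){ python3 chk.py 5 || exit; }
c; python3 -m crank '{"slide":[[0,0,0.005]],"angular":[[0,0,0]]}' >/dev/null
c; python3 -m crank '{"slide":[[0,0,0.005]],"angular":[[0,0,0]]}' >/dev/null
c; python3 -m crank '{"slide":[[0,0,0.005]],"angular":[[0,0,0]]}' >/dev/null
c; python3 -m crank '{"slide":[[0,0,0.005]],"angular":[[0,0,0]]}' >/dev/null
c; python3 -m crank '{"slide":[[0,0,0.005]],"angular":[[0,0,0]]}' >/dev/null
c; python3 -m crank '{"slide":[[0,0,0.005]],"angular":[[0,0,0]]}' >/dev/null
c; python3 -m crank '{"slide":[[0,0,0.005]],"angular":[[0,0,0]]}' >/dev/null
c; python3 -m crank '{"slide":[[0,0,0.005]],"angular":[[0,0,0]]}' >/dev/null
c; python3 -m crank '{"slide":[[0,0,0.005]],"angular":[[0,0,0]]}' >/dev/null
c; python3 -m crank '{"slide":[[0,0,0.005]],"angular":[[0,0,0]]}' >/dev/null
c; python3 -m crank '{"slide":[[0,0,0.005]],"angular":[[0,0,0]]}' >/dev/null
c; python3 -m crank '{"slide":[[0,0,0.005]],"angular":[[0,0,0]]}' >/dev/null
c; python3 -m crank '{"slide":[[0,0,0.005]],"angular":[[0,0,0]]}' >/dev/null
c; python3 -m crank '{"slide":[[0,0,0.005]],"angular":[[0,0,0]]}' >/dev/null
c; python3 -m crank '{"slide":[[0,0,0.005]],"angular":[[0,0,0]]}' >/dev/null
c; python3 -m crank '{"slide":[[0,0,0.005]],"angular":[[0,0,0]]}' >/dev/null
c; python3 -m crank '{"slide":[[0,0,0.005]],"angular":[[0,0,0]]}' >/dev/null
c; python3 -m crank '{"slide":[[0,0,0.005]],"angular":[[0,0,0]]}' >/dev/null
c; python3 -m crank '{"slide":[[0,0,0.005]],"angular":[[0,0,0]]}' >/dev/null
c; python3 -m crank '{"slide":[[0,0,0.005]],"angular":[[0,0,0]]}' >/dev/null
c; python3 -m crank '{"slide":[[0,0,0.005]],"angular":[[0,0,0]]}' >/dev/null
c; python3 -m crank '{"slide":[[0,0,0.005]],"angular":[[0,0,0]]}' >/dev/null
c; python3 -m crank '{"slide":[[0,0,0.005]],"angular":[[0,0,0]]}' >/dev/null
c
```

```text
chk t19.00 z225.32 fz1.97
chk t19.12 z224.81 fz3.44
chk t19.25 z224.28 fz2.34
chk t19.38 z223.79 fz2.87
chk t19.50 z223.28 fz2.59
chk t19.62 z223.08 fz5.48
```

The stop is felt at z≈223.2. I hold there and average the readings.

```bash
python3 -m crank '{"slide":[[0,0,0]],"angular":[[0,0,0]]}' >/dev/null;python3 chk.py 99
python3 -m crank '{"slide":[[0,0,0]],"angular":[[0,0,0]]}' >/dev/null;python3 chk.py 99
python3 -m crank '{"slide":[[0,0,0.002],[0,0,0.002]],"angular":[[0,0,0],[0,0,0]]}' >/dev/null;python3 chk.py 99
python3 -m crank '{"slide":[[0,0,0]],"angular":[[0,0,0]]}' >/dev/null;python3 chk.py 99
```

```text
chk t19.75 z223.11 fz4.85
chk t19.88 z223.09 fz5.79
chk t20.12 z223.06 fz5.96
chk t20.25 z223.06 fz5.09
```

```bash
c(){ python3 chk.py 10.5 || exit; }
python3 -m crank '{"slide":[[0,0,0.004],[0,0,0.004]],"angular":[[0,0,0],[0,0,0]]}' >/dev/null;c
python3 -m crank '{"slide":[[0,0,0.004],[0,0,0.004]],"angular":[[0,0,0],[0,0,0]]}' >/dev/null;c
python3 -m crank '{"slide":[[0,0,0.004],[0,0,0.004]],"angular":[[0,0,0],[0,0,0]]}' >/dev/null;c
```

```text
chk t20.50 z222.93 fz6.57
chk t20.75 z222.86 fz7.88
chk t21.00 z222.77 fz9.56
```

```bash
c(){ python3 chk.py 13 || exit; }
python3 -m crank '{"slide":[[0,0,0.004],[0,0,0.004]],"angular":[[0,0,0],[0,0,0]]}' >/dev/null;c
python3 -m crank '{"slide":[[0,0,0.004],[0,0,0.004]],"angular":[[0,0,0],[0,0,0]]}' >/dev/null;c
python3 -m crank '{"slide":[[0,0,0.002],[0,0,0.002]],"angular":[[0,0,0],[0,0,0]]}' >/dev/null;c
python3 -m crank '{"slide":[[0,0,0.001],[0,0,0.001]],"angular":[[0,0,0],[0,0,0]]}' >/dev/null;c
```

```text
chk t21.25 z222.71 fz10.60
chk t21.50 z222.62 fz12.63
chk t21.75 z222.60 fz12.13
chk t22.00 z222.58 fz12.94
```

```bash
python3 -m crank '{"slide":[[0,0,0.003],[0,0,0.003]],"angular":[[0,0,0],[0,0,0]]}' >/dev/null;python3 chk.py 99
python3 -m crank '{"slide":[[0,0,0]],"angular":[[0,0,0]]}' >/dev/null;python3 chk.py 99
python3 -m crank '{"slide":[[0,0,0]],"angular":[[0,0,0]]}' >/dev/null;python3 chk.py 99
```

```text
chk t22.25 z222.47 fz14.01
chk t22.38 z222.51 fz13.41
chk t22.50 z222.49 fz13.07
```

The cap load is about 13.5 N and nothing sinks. I lift off, check zero force, then tap once more to confirm.

```bash
python3 -m crank '{"slide":[[0,0,-0.03],[0,0,-0.08],[0,0,-0.1],[0,0,-0.1],[0,0,-0.1]],"angular":[[0,0,0],[0,0,0],[0,0,0],[0,0,0],[0,0,0]]}' >/dev/null;python3 chk.py 99
python3 -m crank '{"slide":[[0,0,0.04],[0,0,0.065],[0,0,0.07],[0,0,0.07]],"angular":[[0,0,0],[0,0,0],[0,0,0],[0,0,0]]}' >/dev/null;python3 chk.py 5 || exit
python3 -m crank '{"slide":[[0,0,0.005],[0,0,0.01],[0,0,0.01]],"angular":[[0,0,0],[0,0,0],[0,0,0]]}' >/dev/null;python3 chk.py 9 || exit
python3 -m crank '{"slide":[[0,0,0.005],[0,0,0.01],[0,0,0.01]],"angular":[[0,0,0],[0,0,0],[0,0,0]]}' >/dev/null;python3 chk.py 11 || exit
python3 -m crank '{"slide":[[0,0,0.005],[0,0,0.01],[0,0,0.01]],"angular":[[0,0,0],[0,0,0],[0,0,0]]}' >/dev/null;python3 chk.py 99
python3 -m crank '{"slide":[[0,0,0],[0,0,0]],"angular":[[0,0,0],[0,0,0]]}' >/dev/null;python3 chk.py 99
```

```text
chk t23.12 z229.65 fz-0.12
chk t23.62 z223.01 fz0.74
chk t24.00 z222.92 fz5.02
chk t24.38 z222.81 fz9.33
chk t24.75 z222.61 fz11.62
chk t25.00 z222.60 fz11.76
```

```bash
python3 -m crank '{"slide":[[0,0,0.003],[0,0,0.005],[0,0,0.005]],"angular":[[0,0,0],[0,0,0],[0,0,0]]}' >/dev/null;python3 chk.py 99
python3 -m crank '{"slide":[[0,0,0],[0,0,0]],"angular":[[0,0,0],[0,0,0]]}' >/dev/null;python3 chk.py 99
python3 -m crank '{"slide":[[0,0,-0.05],[0,0,-0.2],[0,0,-0.6],[0,0,-1],[0,0,-1],[0,0,-1]],"angular":[[0,0,0],[0,0,0],[0,0,0],[0,0,0],[0,0,0],[0,0,0]]}'
python3 - <<'E'
from w import *
s=snap('wrist','end');snap('scene','endS');print(s['force'],s['eef_pos'])
E
```

```text
chk t25.38 z222.56 fz13.01
chk t25.62 z222.55 fz13.20
time_s: 26.38
eef_pos: [498.6, -167.0, 319.1]
ee_rot: [0.0, 0.851, -0.526, -0.0]
force: [1.0, 0.4, 1.2]
gripper_width: 0.1
[0.97499448 0.44485796 1.17224742] [ 498.63264438 -166.96685892  319.0536283 ]
```

View pics/end.png

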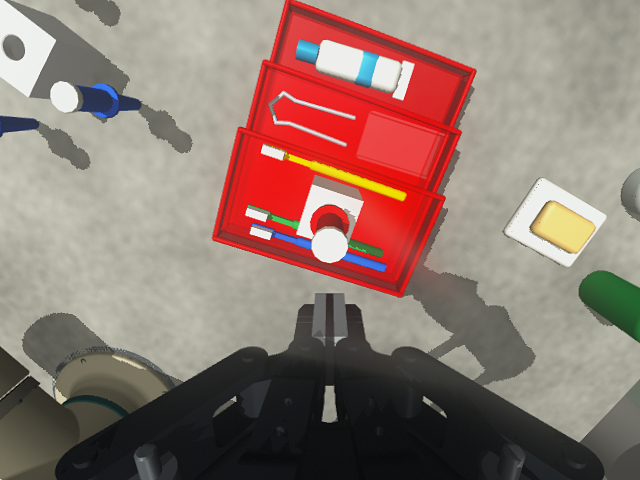

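View pics/endS.png

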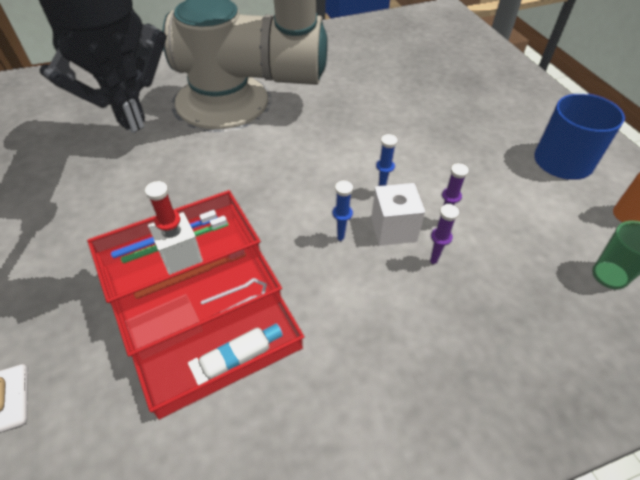

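The handle stands upright and seated: cap at wrist (329,245) and scene (157,188). The gripper is clear and the other items look unmoved.

```bash
python3 -c "
from cell import *
print(finish_job())"
```

```text
the job is handed in; nothing more can be done
None
```

The red handle is seated upright in the tower socket, and I handed the job in at about 26.4 s of the 51 s allowed.

- **Placing:** I lifted the handle out of the stand and lowered it into the socket, with the tip about 1 mm off the mouth axis by the wrist view. I eased it about 5 mm into the jaws and let go; it stood on its own.
- **Driving:** With the fingers shut I pressed the cap down in 0.5 mm steps instead of sharp blows. Drag stayed at about 1 to 3.5 N until the stop was felt at a cap height of about 223 mm, which puts the tip about 48 mm below the mouth.
- **Load on the stop:** The first press held about 13.5 N, with a highest reading of 14.0 N. After lifting off, a second press held about 13 N. The cap sank no deeper the second time (222.5 mm, then 222.55 mm).
- **Last checks:** The final pictures show the handle upright, the gripper clear, and the toothbrushes, soap box, tongue cleaner, tube and look-alikes apparently unmoved. I judged that by eye and did not measure it.

**Disagreements:** The top camera disagreed with the other two views by about 2 mm, so I used the wrist and scene views. Force readings scatter by up to about 1 N; the last one, in free air, read 1.2 N instead of zero.

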